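# Fetch the spare column from behind the standards

## Task

The spare steel column is held in spring clips at the back of the white rack, and the three vessels in the bays in front of it bar the way out. Move all three vessels upright into the grey spill tray, then draw the column out sideways through the open front of the clips (they do not let it out upwards) and lay it in the two V supports of the column stand. Then stand each vessel back upright in the very bay it came from; let none fall over.

Things in the scene. Friction and masses are not known exactly. Their poses are not given: they have to be found in the camera images.
- column_rack: Fixed white rack, plate 130 x 236 mm. Origin: on the table below the middle of the clipped column; x points to the rack's back, y along the rack, z up. In front three bays in a row, 70 x 70 mm clear, floor 6 mm above the table, centres at x -60 mm, y -75, 0, +75 mm; dividers end 14 mm, front and rear lips 12 mm above the table. Two clips stand at y -45 and +45 mm, tops 55 mm high.
- jaw_a: Sprung upper jaw of the clip at the rack's y = +45 mm, steel, 12 mm wide; origin on its hinge at the clip's back, 52 mm above the table, 12 mm behind the column axis. Its lip hooks down in front of the column. Pulled level along the rack's -x, the column lifts both lips (about 10 N together) and is clear of them after 30 mm; pulled straight up it stays caught.
- jaw_b: The same jaw of the other clip, at the rack's y = -45 mm. Below each jaw a fixed back post and a flat shelf, 14 mm wide, carry the column. The 76 mm between the two clips are free for fingers on both sides of the column, down to the base plate (6 mm above the table).
- column: Loose round steel column, 174 mm long, 0.16 kg: tube 14 mm in diameter over the middle 124 mm, end fittings 20 mm in diameter, black plugs at the ends, a narrow paper band near the middle. Origin at the middle of its axis; its y axis runs along the column. At the start it lies level in the two clips, axis 42 mm above the table, parallel to the rack's y.
- column_stand: Fixed stand: aluminium plate 60 x 130 x 6 mm with two black 90-degree Vs, 12 mm wide, open to the top, 37 mm wide and 47 mm high there, at y = -45 and +45 mm. Origin: centre of the underside; y from V to V, z up. The column lies in both Vs along y, its middle over the stand's middle, axis then 39 mm above the table. The 78 mm between the Vs are free for fingers.
- spill_tray: Fixed grey open tray, 112 x 240 mm outside, rim 18 mm high, walls and floor 4 mm thick. Origin: centre of the underside; y along its length, z up. Side area for the three vessels, which stand on its floor side by side (e.g. at y = -75, 0 and +75 mm).
- reagent_bottle: Loose white reagent bottle standing in a bay of the rack, 50 mm in diameter and 100 mm tall, with a narrower white screw cap 32 mm in diameter from 80 mm up to the top; 85 g. Origin: centre of its underside, z up.
- sample_tube: Loose squat clear sample tube standing in a bay of the rack, 94 mm tall, body 34 mm in diameter, broad screw cap 41 mm in diameter from 75 mm up to the top; 60 g. Origin: centre of its underside, z up.
- tall_tube: Loose slender tall tube standing in a bay of the rack, 156 mm tall, body 30 mm in diameter, cap 34 mm in diameter from 137 mm up to the top; 50 g. Origin: centre of its underside, z up.
Not all that is in view belongs to the job. There is more than one size of the tall_tube; the job needs the smaller.

How it is judged:
By the outcome, as a careful person would: the job done as asked, in the order asked, and still so for the second after the job is handed in, with the robot touching nothing.
It also fails if it takes over 147 s, if anything falls off the work surface, if the arm or the gripper's body presses on something with over 40 N, if the wrist force passes 120 N, or if a joint passes its speed limit or range.

## Robot

A 6-joint arm with a two-finger parallel gripper is mounted at the origin on a cart in front of the work surface, level with it; the furniture and walls round the work are solid. World frame = base frame: x ahead of the robot, y to its left, z up, the work surface at z = 0. Lengths are in m, angles in degrees, forces in N, time in s.
With the tool pointing down it reaches from about 0.4 to 0.825 m from the base axis. Payload 7 kg.
Tool frame: the origin (TCP) lies midway between the tips of the shut fingers; the grasp point (between the pads) lies 19 mm behind it; y points along the fingers, z is the direction in which the jaws open and shut, and the axes are right-handed (so a half turn about y gives the same grasp; the last joint's range is limited). The gripper opens to 88 mm and grips with 3 to 60 N. Pads are 19 mm wide; open, the fingers measure 130 mm over their backs; the gripper's body (78 mm by 193 mm) begins 47 mm behind the grasp point.
Start: joints at [-48.237, 20.546, 0.682, 0, -70.136, -16.507], TCP at [0.288, -0.61, 0.227] pointing down, gripper open.
Joint ranges: [-176.03, 176.03], [-82.01, 121.73], [-58.28, 71.71], [-173.87, 95.51], [-174.79, -0.11], [-173.66, 173.66]. Speed limits (degrees/s): [136.94, 136.94, 172.46, 180, 180, 180].

## Interface

Orientations are given as [roll, pitch, yaw] about the fixed x, y, z axes, in that order (R = Rz(yaw) Ry(pitch) Rx(roll)).
In Python, from plant import ctrl gives the robot as it stands.
- The arm moves only by the tool step_arm, never from a script. Its argument "rows" is a list that holds one entry, the list of rows, each a list of 7 numbers: the gripper command: -1 is shut, 1 is fully open, values between are in proportion, then the shift along the world's x, y, z in cm, then the turn, a rotation vector about the world's x, y, z in degrees. In form: [[[fingers, tx, ty, tz, rx, ry, rz], ...]]. A call has 1 to 12 rows; each row shifts and turns the commanded pose from where the row before left it; what a row does not reach is not made up. A row lasts 1/8 s, in which the tool goes at most 62.5 mm and 10.7 degrees, less where a joint would pass 70% of its speed; a pose out of reach is approached as far as the arm can. A call is refused whole if a number of a shift passes 6.25 or a number of a turn 10.7, either way. A call with a gripper value outside its range is refused whole. The fingers move at their own pace and stop on an object; the grip force is fixed at half the most. Time passes only in rows, so rows that do not move let the fingers close. It gives the time, the measured TCP pose, the force and the opening at its end, in the units of the state.
- ctrl.get_obs(): the state, without advancing time (a new reading comes with each control period).
- ctrl.snapshot(name): name is "side" or "top" or "wrist"; returns the picture (420x560x3 uint8, blue, green, red); there is no depth.
- ctrl.camera_params(name): a dict with "vertical_fov" (degrees; the focal length in pixels is half the picture's height over the tangent of half this angle, whatever the lens; pixels are square), "cx", "cy" (the principal point, pixels), "k1" (the pictures are not rectified: a ray, as slopes to the right and down, at radius r is drawn at 1 + k1 r^2 times it, then the intrinsics apply), "rvec" (rotation vector, rad) and "tvec" (3), from world to camera coordinates, as OpenCV has them. Camera axes: x right, y down, z forward; pixel columns grow to the right and rows downward; lengths in m; the calibration is good to about 2 mm. A picture is of the moment at which its call begins: read the wrist's pose just before it. camera_params takes no time and is no camera call; for the wrist camera it gives the pose at the moment of the call.
- ctrl.close_job(): hands the job in, once; it reports no verdict.
The state is a dict: "clock": time; "joint_pos": joint angles; "qvel": joint speeds; "tau": joint torques, N m; "tool_pos": TCP position; "orientation": TCP orientation; "force": force on the tool from outside, world axes, zero at the start; "moment": the same for the moment, N m; "opening": finger opening in m.
Only numpy, scipy, OpenCV 4.12 (cv2) and the standard library are available. Lean on these libraries where they do the work, as an engineer would, in place of code of your own. Each camera call takes 0.05 s, during which the arm holds its last target. There are 200 camera calls.

## Working session

There is one attempt and no reset: what is moved stays moved. The work goes in short steps, Python scripts to look and compute and a tool call to move; the robot and the scene stay as the last step left them, time stands still between calls to the robot, and variables do not carry over. Pictures are saved under pics/ and viewed, about 12 in all and at most 16, crops included, and the job is handed in when it is done.

Besides the shell and the picture viewer there is one more tool, called after "Call:" by a JSON object that holds its "name" and its "arguments". step_arm: Moves the arm, as the interface text tells. Its arguments: {"type":"object","properties":{"rows":{"type":"array"}},"required":["rows"]}

```bash
mkdir -p pics; ls; python3 - <<'E'
from plant import ctrl
import cv2
print(ctrl.get_obs())
for n in ("top","side"):
    print(n,ctrl.camera_params(n))
    im=ctrl.snapshot(n); cv2.imwrite(f"pics/{n}0.png",im)
print(ctrl.camera_params("wrist"))
E
```

```text
pics
{'clock': 0.0, 'joint_pos': array([-4.82369540e+01,  2.05922064e+01,  6.34321333e-01, -2.14711608e-02,
       -7.01342654e+01, -1.65056623e+01]), 'qvel': array([ 0.13976868, -0.06438223,  0.07009522, -0.01599873,  0.00620931,
        0.15402846]), 'tau': array([-7.88811303e-04, -5.82711804e+01,  2.93048912e+01,  6.99688956e+00,
        6.85538747e-03, -1.83685670e-04]), 'tool_pos': array([ 0.28778133, -0.61004965,  0.22561388]), 'orientation': array([-8.99059119e+01,  6.83119185e-03,  2.52500768e+01]), 'force': array([-1.22747398, -0.23355449,  1.3735742 ]), 'moment': array([-0.02543372, -0.03499807,  0.03377832]), 'opening': 0.08750540019515043}
top {'vertical_fov': 57.13157026724104, 'cx': 281.38443880139437, 'cy': 208.4122199301834, 'k1': -0.05612087808175267, 'rvec': array([ 2.19048813, -2.17645224,  0.12241489]), 'tvec': array([-0.02907833,  0.46979298,  0.94957389])}
side {'vertical_fov': 43.45110882593407, 'cx': 272.18343584810077, 'cy': 206.86004699525225, 'k1': -0.023023376506506196, 'rvec': array([ 1.95119409, -0.28935546,  0.23070806]), 'tvec': array([-0.46750969,  0.08669441,  1.29474036])}
{'vertical_fov': 58.77466142803342, 'cx': 281.0317274295115, 'cy': 209.48781221967553, 'k1': 0.008427360207809159, 'rvec': array([-1.60343702, -2.52809915, -0.31652813]), 'tvec': array([ 0.67407272, -0.03136826,  0.39027239])}
```

View pics/top0.png

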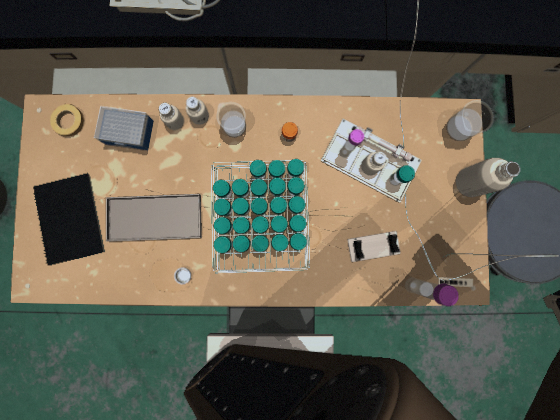

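View pics/side0.png

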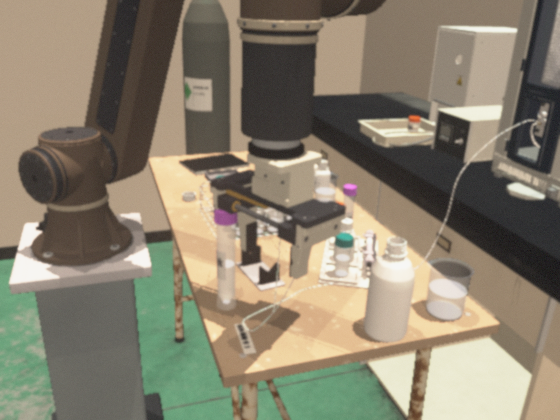

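Candidates for the vessels: purple-cap tube in the rack (357,137) or the bigger one on the table (447,295). White bottle in the rack (375,160), or the bottles at (168,112), (195,105) and (495,172). Teal cap in the rack (405,174), or those in the teal grid at (260,205). I choose the three in the rack. The stand is at (374,247) and the tray at (154,218). Next I check them in one close crop.

```bash
cat > h.py <<'E'
import numpy as np, cv2
from plant import ctrl
def K(p): 
    f=210/np.tan(np.radians(p["vertical_fov"]/2)); return f
def proj(p,X):
    X=np.atleast_2d(X); R,_=cv2.Rodrigues(np.array(p["rvec"])); c=X@R.T+np.array(p["tvec"])
    s=c[:,:2]/c[:,2:]; s=s*(1+p["k1"]*(s**2).sum(1,keepdims=True))
    return s*K(p)+[p["cx"],p["cy"]]
def unproj(p,uv,z):
    "world points at height z"
    uv=np.atleast_2d(uv).astype(float); d=(uv-[p["cx"],p["cy"]])/K(p); s=d.copy()
    for _ in range(10): s=d/(1+p["k1"]*(s**2).sum(1,keepdims=True))
    R,_=cv2.Rodrigues(np.array(p["rvec"])); o=-R.T@np.array(p["tvec"])
    r=np.c_[s,np.ones(len(s))]@R
    return o+r*((z-o[2])/r[:,2])[:,None]
E
python3 - <<'E'
from h import *
p=ctrl.camera_params("top")
im=cv2.imread("pics/top0.png")
c=im[110:270,310:470]; cv2.imwrite("pics/c1.png",cv2.resize(c,(800,800),interpolation=cv2.INTER_CUBIC)[:,:][0:800])
cv2.imwrite("pics/c1.png",cv2.resize(im[115:265,310:470],(640,600),interpolation=cv2.INTER_CUBIC))
R,_=cv2.Rodrigues(p["rvec"]);print("cam",-R.T@p["tvec"])
print(unproj(p,[(340,121),(420,167),(405,201),(321,159)],.006).round(3))
print("stand",unproj(p,[(351,236),(397,233),(400,258),(353,263)],.02).round(3))
print("tray",unproj(p,[(108,199),(200,195),(200,238),(108,242)],.018).round(3))
print("tall",unproj(p,[(357,137)],.156), "bott",unproj(p,[(375,158)],.1),"squat",unproj(p,[(405,174)],.094))
E
```

```text
cam [ 0.38039114 -0.0071686   0.98918792]
[[ 0.704 -0.18   0.006]
 [ 0.583 -0.39   0.006]
 [ 0.493 -0.347  0.006]
 [ 0.601 -0.129  0.006]]
stand [[ 0.402 -0.202  0.02 ]
 [ 0.41  -0.32   0.02 ]
 [ 0.347 -0.326  0.02 ]
 [ 0.334 -0.207  0.02 ]]
tray [[0.491 0.415 0.018]
 [0.503 0.18  0.018]
 [0.394 0.178 0.018]
 [0.382 0.41  0.018]]
tall [[ 0.61842192 -0.19089782  0.156     ]] bott [[ 0.58415216 -0.24540165  0.1       ]] squat [[ 0.54775601 -0.31860428  0.094     ]]
```

View pics/c1.png

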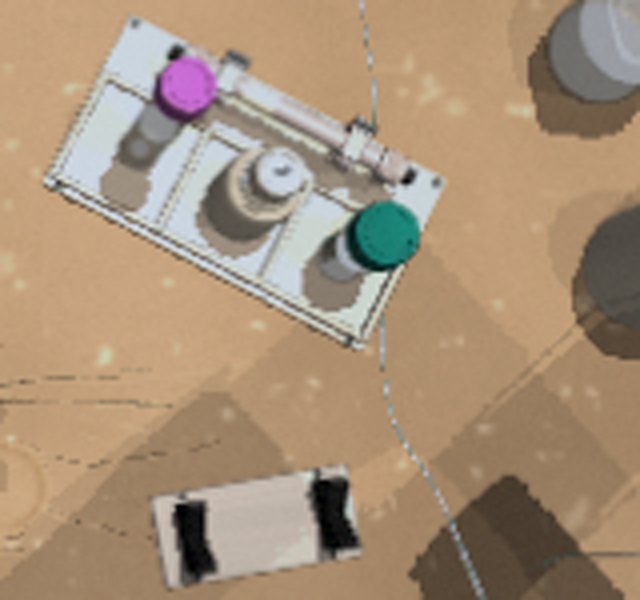

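The crop shows the rack with the purple slender tube (187,88), white bottle (278,172) and teal-capped squat tube (385,235). The clipped column runs from (177,52) to (408,176), and the stand's Vs are at (192,540) and (335,512). The big purple tube on the table is outside the rack. Next: an overhead wrist view.

```bash
python3 - <<'E'
from h import *
from scipy.spatial.transform import Rotation as Ro
p=ctrl.camera_params("top"); q=lambda a:np.array(a)/4+[310,115]
e=unproj(p,q([(177,52),(408,176)]),.042)
print("colends",e.round(4),np.linalg.norm(e[0]-e[1]),e.mean(0), np.degrees(np.arctan2(*(e[0]-e[1])[[1,0]])))
for n,c,z in(("tall",(187,88),.156),("bot",(279,172),.1),("sq",(386,235),.094)): print(n,unproj(p,q([c]),z).round(4))
print("V",unproj(p,q([(193,540),(335,512)]),.047).round(4))
o=ctrl.get_obs(); T=Ro.from_euler("xyz",o["orientation"],degrees=True)
w=ctrl.camera_params("wrist");R,_=cv2.Rodrigues(w["rvec"]);c=-R.T@w["tvec"]
print("cam in tool",T.inv().apply(c-o["tool_pos"]),"cam axes in tool (rows x,y,z)\n",(T.inv().as_matrix()@R.T).T.round(3), c)
E
```

```text
colends [[ 0.6743 -0.2094  0.042 ]
 [ 0.5962 -0.3559  0.042 ]] 0.16597223545884124 [ 0.63527353 -0.28262963  0.042     ] 61.93751118766123
tall [[ 0.6184 -0.1903  0.156 ]]
bot [[ 0.5843 -0.2568  0.1   ]]
sq [[ 0.5484 -0.3223  0.094 ]]
V [[ 0.3669 -0.2142  0.047 ]
 [ 0.3842 -0.3026  0.047 ]]
cam in tool [-6.55481672e-02 -1.59164444e-01  1.12158264e-04] cam axes in tool (rows x,y,z)
 [[ 0.    -0.     1.   ]
 [ 0.969 -0.246 -0.   ]
 [ 0.246  0.969  0.   ]] [ 0.22856536 -0.63818182  0.38490568]
```

Call:
{"name": "step_arm", "arguments": {"rows": [[[1,2,1,4,0,0,4.6],[1,3,3.5,2,0,0,4.6],[1,3,4,0,0,0,4.6],[1,3,4,0,0,0,4.6],[1,3,4,0,0,0,4.6],[1,3,4,0,0,0,4.6],[1,2.2,4,0,0,0,4.6],[1,1,3,0.4,0,0,4.5],[1,1,2.5,0,0,0,0],[1,0,0,0,0,0,0],[1,0,0,0,0,0,0]]]}}

```text
clock: 1.48
tool_pos: [0.4998, -0.3105, 0.2903]
orientation: [-90.0, 0.0, 62.0]
force: [0.2, -0.7, 0.9]
opening: 0.0873
```

```bash
python3 - <<'E'
from h import *
import json
w=ctrl.camera_params("wrist"); o=ctrl.get_obs(); im=ctrl.snapshot("wrist")
cv2.imwrite("pics/w1.png",im); json.dump({k:np.asarray(v).tolist() for k,v in w.items()},open("w1.json","w"))
cv2.imwrite("pics/w1b.png",cv2.resize(im,(800,600),interpolation=cv2.INTER_CUBIC)); print(o["clock"],o["tool_pos"],o["orientation"],o["qvel"].round(2))
E
```

```text
1.475 [ 0.49981685 -0.31054568  0.29033817] [-8.99740107e+01  7.15412879e-03  6.19737160e+01] [-0.87  0.13  0.13 -0.05  0.    0.01]
```

View pics/w1b.png

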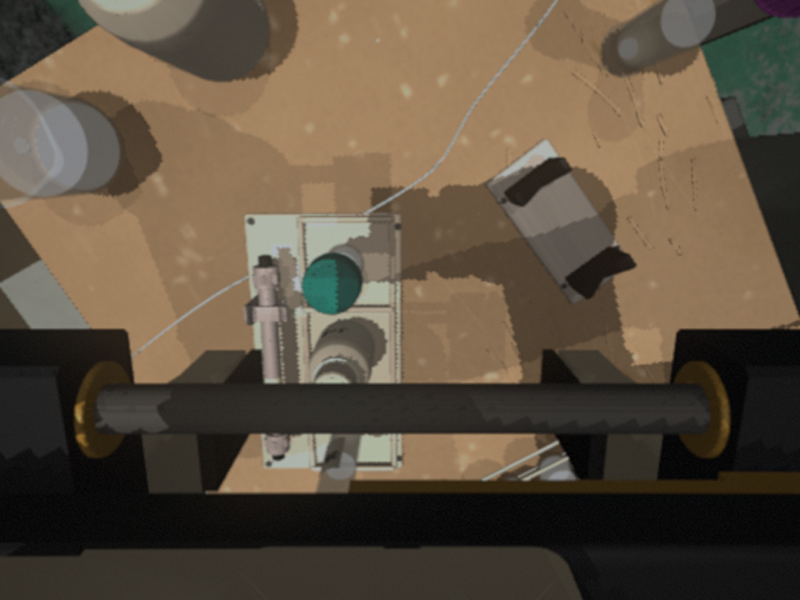

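The wrist picture shows the rack square to the view, with the column ends at (265,262) and (278,457). The squat cap is at (332,283). The stand's plate corners are at (546,140), (487,183) and (577,302), with its Vs around (537,182) and (602,275).

```bash
python3 - <<'E'
from h import *
import json
from scipy.optimize import least_squares
w=json.load(open("w1.json")); s=lambda a:np.array(a)*.7+ [0,0]
t=ctrl.camera_params("top"); q=lambda a:np.array(a)/4+[310,115]
e=unproj(w,s([(265,262),(278,457)]),.042); d=e[1]-e[0]
print("col",e.round(4),e.mean(0).round(4),np.linalg.norm(d),np.degrees(np.arctan2(d[1],d[0])))
print("squat",unproj(w,s([(332,283)]),.094).round(4), "bott cap", unproj(w,s([(340,375)]),.1).round(4))
print("plate back",unproj(w,s([(246,216),(265,467)]),.006).round(4)," front lip",unproj(w,s([(401,215),(402,465)]),.012).round(4))
c=unproj(w,s([(546,140),(487,183),(577,302)]),.006); print("stand corners",c.round(4),"ctr",c[[0,2]].mean(0), "len",np.linalg.norm(c[0]-c[1]),np.linalg.norm(c[1]-c[2]),np.degrees(np.arctan2(*(c[1]-c[2])[[1,0]])))
c2=unproj(t,q([(152,497),(345,465),(361,553),(171,588)]),.006); print("top stand",c2.round(4),c2.mean(0))
tr=unproj(t,[(108,199),(200,195),(200,238),(108,242)],.018); print("tray ctr",tr.mean(0))
# overlay
im=cv2.imread("pics/w1.png"); it=cv2.imread("pics/top0.png")
def F(o,yaw,P):
    a=np.radians(yaw);P=np.atleast_2d(P);return np.c_[o[0]+P[:,0]*np.cos(a)-P[:,1]*np.sin(a),o[1]+P[:,0]*np.sin(a)+P[:,1]*np.cos(a),P[:,2]]
# fit stand
obs=[(w,s((546,140)),(-.03,-.065,.006)),(w,s((487,183)),(.03,-.065,.006)),(w,s((577,302)),(.03,.065,.006))]
for uv,P in zip(q([(152,497),(345,465),(361,553),(171,588)]),[(.03,.065,.006),(.03,-.065,.006),(-.03,-.065,.006),(-.03,.065,.006)]): obs.append((t,uv,P))
r=least_squares(lambda v:np.concatenate([proj(c,F(v[:2],v[2],P))[0]-u for c,u,P in obs]),[.37,-.26,11],x_scale=[.01,.01,1]); print("stand fit",r.x,r.fun.round(1))
E
```

```text
col [[ 0.5967 -0.3532  0.042 ]
 [ 0.6754 -0.2042  0.042 ]] [ 0.636  -0.2787  0.042 ] 0.168419376581349 62.15095583604026
squat [[ 0.5477 -0.3212  0.094 ]] bott cap [[ 0.5744 -0.262   0.1   ]]
plate back [[ 0.6016 -0.392   0.006 ]
 [ 0.7096 -0.1866  0.006 ]]  front lip [[ 0.488  -0.3331  0.012 ]
 [ 0.5944 -0.1315  0.012 ]]
stand corners [[ 0.3583 -0.3305  0.006 ]
 [ 0.4144 -0.3225  0.006 ]
 [ 0.3896 -0.196   0.006 ]] ctr [ 0.37396904 -0.26326785  0.006     ] len 0.0566330104446337 0.12888708859026834 -78.93398242286212
top stand [[ 0.3936 -0.1971  0.006 ]
 [ 0.4146 -0.3225  0.006 ]
 [ 0.3582 -0.3319  0.006 ]
 [ 0.3358 -0.2088  0.006 ]] [ 0.37554222 -0.26507212  0.006     ]
tray ctr [0.44265566 0.29558594 0.018     ]
stand fit [ 0.37407948 -0.26377359 10.83247606] [ 0.2 -2.8 -0.9  1.  -0.7  1.8 -1.1  0.9 -0.2 -0.5  0.5  0.5 -1.2  1.4]
```

Call:
{"name": "step_arm", "arguments": {"rows": [[[1,4,4,0,0,0,0],[1,4,4,0,0,0,0],[1,3.8,4.15,0,0,0,0],[1,0,0,-5,0,0,0],[1,0,0,-5,0,0,0],[1,0,0,-4,0,0,0],[1,0,0,-2.3,0,0,0],[1,0,0,0,0,0,0],[-1,0,0,0,0,0,0],[-1,0,0,0,0,0,0],[-1,0,0,0,0,0,0],[-1,0,0,0,0,0,0]]]}}

```text
clock: 3.02
tool_pos: [0.6181, -0.189, 0.1282]
orientation: [-90.0, -0.0, 62.0]
force: [0.2, -0.2, 0.3]
opening: 0.0533
```

Call:
{"name": "step_arm", "arguments": {"rows": [[[-1,0,0,0,0,0,0],[-1,0,0,0,0,0,0],[-1,0,0,0,0,0,0],[-1,0,0,0,0,0,0],[-1,0,0,2,0,0,0],[-1,0,0,4,0,0,0]]]}}

```text
clock: 3.78
tool_pos: [0.6167, -0.1888, 0.1861]
orientation: [-89.8, 0.1, 61.9]
force: [1.5, -0.9, -0.5]
opening: 0.0324
```

Call:
{"name": "step_arm", "arguments": {"rows": [[[-1,0,0,5,0,0,0],[-1,-1,1.5,5,0,0,0],[-1,-1.5,4.5,3.4,0,0,3],[-1,-1.5,5.5,0,0,0,3],[-1,-1.5,5.5,0,0,0,4],[-1,-1.5,5.5,0,0,0,4],[-1,-1.5,5.5,0,0,0,4],[-1,-1.5,5.5,0,0,0,4],[-1,-1.5,5.5,0,0,0,4],[-1,-1.5,5.5,0,0,0,3],[-1,-1.5,5,0,0,0,2],[-1,-1.5,3.5,0,0,0,0]]]}}

```text
clock: 5.28
tool_pos: [0.457, 0.343, 0.3212]
orientation: [-90.0, 0.0, 93.0]
force: [1.2, 0.4, -0.7]
opening: 0.0321
```

Call:
{"name": "step_arm", "arguments": {"rows": [[[-1,-1,2,0,0,0,0],[-1,-1.4,1,0,0,0,0],[-1,-0.5,0,0,0,0,0],[-1,0,0,0,0,0,0]]]}}

```text
clock: 5.78
tool_pos: [0.4288, 0.3703, 0.322]
orientation: [-90.0, -0.0, 92.9]
force: [0.9, 0.0, 0.6]
opening: 0.0324
```

Call:
{"name": "step_arm", "arguments": {"rows": [[[-1,1,0,-5,0,0,0],[-1,0,0,-5,0,0,0],[-1,0,0,-5,0,0,0],[-1,0,0,-3,0,0,0],[-1,0,0,-1.0,0,0,0],[-1,0,0,-0.4,0,0,0],[-1,0,0,0,0,0,0]]]}}

```text
clock: 6.65
tool_pos: [0.4396, 0.3714, 0.1287]
orientation: [-90.1, -0.1, 92.9]
force: [0.6, -0.3, 0.2]
opening: 0.0327
```

Call:
{"name": "step_arm", "arguments": {"rows": [[[-1,0,0,-0.2,0,0,0],[-1,0,0,0,0,0,0],[0.6,0,0,0,0,0,0],[0.6,0,0,0,0,0,0],[1,0,0,0,0,0,0],[1,0,0,0,0,0,0],[1,0,0,4,0,0,0],[1,0,0,6,0,0,0],[1,0,0,6,0,0,0],[1,0,0,0,0,0,0]]]}}

```text
clock: 7.9
tool_pos: [0.4407, 0.3728, 0.2914]
orientation: [-90.4, -0.4, 93.0]
force: [0.6, 0.5, -1.4]
opening: 0.0874
```

```bash
cat > see.py <<'E'
import sys
from h import *
n,out=sys.argv[1],sys.argv[2]
o=ctrl.get_obs(); print(o["clock"],o["tool_pos"].round(4),o["orientation"].round(2))
im=ctrl.snapshot(n)
if len(sys.argv)>3:
    x,y,W,H=map(int,sys.argv[3:7]); k=min(800/W,600/H); im=cv2.resize(im[y:y+H,x:x+W],None,fx=k,fy=k,interpolation=cv2.INTER_CUBIC); print("k",k)
cv2.imwrite(f"pics/{out}.png",im)
E
python3 see.py wrist w2
```

```text
7.9 [0.4407 0.3728 0.2914] [-90.38  -0.41  92.98]
```

View pics/w2.png

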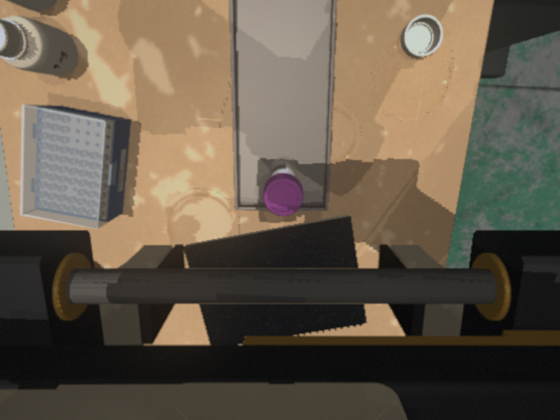

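The tall tube stands upright in the tray, its cap at (283,195) near the tray's end. Next, the bottle.

Call:
{"name": "step_arm", "arguments": {"rows": [[[1,1,-4,0,0,0,0],[1,1.5,-5.5,0,0,0,-3],[1,1.5,-5.5,0,0,0,-4],[1,1.5,-5.5,0,0,0,-4],[1,1.5,-5.5,0,0,0,-4],[1,1.5,-5.5,0,0,0,-4],[1,1.5,-5.5,0,0,0,-4],[1,1.5,-5.5,0,0,0,-4],[1,1,-5.5,0,0,0,-4],[1,1,-5.5,0,0,0,0],[1,0.5,-5.5,0,0,0,0],[1,0.45,-3.75,0,0,0,0]]]}}

```text
clock: 9.45
tool_pos: [0.5827, -0.2587, 0.2837]
orientation: [-89.8, 0.0, 61.9]
force: [0.7, 0.7, -0.3]
opening: 0.0873
```

Call:
{"name": "step_arm", "arguments": {"rows": [[[1,0,0,0,0,0,0],[1,0,0,-5,0,0,0],[1,0,0,-5,0,0,0],[1,0,0,-5,0,0,0]]]}}

```text
clock: 9.95
tool_pos: [0.5828, -0.2555, 0.1335]
orientation: [-90.0, -0.0, 62.0]
force: [0.4, 0.4, 0.6]
opening: 0.0875
```

Call:
{"name": "step_arm", "arguments": {"rows": [[[1,0.1,0,-4,0,0,0],[1,0,0,-3,0,0,0],[1,0,0,0,0,0,0],[-1,0,0,0,0,0,0],[-1,0,0,0,0,0,0],[-1,0,0,0,0,0,0],[-1,0,0,0,0,0,0],[-1,0,0,0,0,0,0],[-1,0,0,0,0,0,0],[-1,0,0,1,0,0,0],[-1,0,0,4,0,0,0]]]}}

```text
clock: 11.32
tool_pos: [0.5827, -0.256, 0.1138]
orientation: [-89.7, 0.1, 61.9]
force: [-0.1, 0.2, -0.2]
opening: 0.049
```

Call:
{"name": "step_arm", "arguments": {"rows": [[[-1,0,0,5,0,0,0],[-1,0,1.5,5,0,0,0],[-1,-1.2,4,3.6,0,0,3],[-1,-1.5,5.5,0,0,0,4],[-1,-1.5,5.5,0,0,0,4],[-1,-1.5,5.5,0,0,0,4],[-1,-1.5,5.5,0,0,0,4],[-1,-1.5,5.5,0,0,0,4],[-1,-1.5,5.5,0,0,0,4],[-1,-1.5,5.5,0,0,0,4],[-1,-1.5,3.1,0,0,0,0],[-1,-0.5,0.5,0,0,0,0]]]}}

```text
clock: 12.82
tool_pos: [0.4466, 0.2213, 0.2518]
orientation: [-90.0, -0.0, 93.1]
force: [0.6, -0.4, -1.2]
opening: 0.0492
```

Call:
{"name": "step_arm", "arguments": {"rows": [[[-1,0,0,0,0,0,0],[-1,0,0,-5,0,0,0],[-1,0,0,-5,0,0,0],[-1,0,0,-4,0,0,0],[-1,0,0,-3,0,0,0],[-1,0,0,0,0,0,0]]]}}

```text
clock: 13.58
tool_pos: [0.4468, 0.2173, 0.0798]
orientation: [-89.8, 0.2, 92.9]
force: [0.2, 0.4, -0.1]
opening: 0.0492
```

Call:
{"name": "step_arm", "arguments": {"rows": [[[-1,0,0,-1.3,0,0,0],[-1,0,0,-0.4,0,0,0],[-1,0,0,0,0,0,0],[0.6,0,0,0,0,0,0],[0.8,0,0,0,0,0,0],[1,0,0,0,0,0,0],[1,0,0,0,0,0,0],[1,0,0,2,0,0,0],[1,0,0,6,0,0,0],[1,0,0,6,0,0,0],[1,0,0,5.2,0,0,0]]]}}

```text
clock: 14.95
tool_pos: [0.4475, 0.2195, 0.2591]
orientation: [-90.1, -0.1, 93.0]
force: [0.6, 1.0, -0.7]
opening: 0.0878
```

Call:
{"name": "step_arm", "arguments": {"rows": [[[1,0.5,-3.5,0,0,0,0],[1,1,-5.5,0,0,0,-3],[1,1,-5.5,0,0,0,-4],[1,1,-5.5,0,0,0,-4],[1,1,-5.5,0,0,0,-4],[1,1,-5.5,0,0,0,-4],[1,1,-5.5,0,0,0,-4],[1,1,-5.5,0,0,0,-4],[1,1,-5.5,0,0,0,-4],[1,1,-4.6,0,0,0,0],[1,0.6,-2,0,0,0,0],[1,0,0,0,0,0,0]]]}}

```text
clock: 16.45
tool_pos: [0.5484, -0.3224, 0.2557]
orientation: [-89.9, 0.0, 61.9]
force: [0.6, 0.4, -0.4]
opening: 0.0873
```

Call:
{"name": "step_arm", "arguments": {"rows": [[[1,0,0,-5,0,0,0],[1,0,0,-5,0,0,0],[1,0,0,-3,0,0,0],[1,0,0,0,0,0,0]]]}}

```text
clock: 16.95
tool_pos: [0.547, -0.3198, 0.1245]
orientation: [-89.7, 0.0, 62.0]
force: [-0.1, 0.2, 0.3]
opening: 0.0872
```

Call:
{"name": "step_arm", "arguments": {"rows": [[[1,0.1,-0.1,-4,0,0,0],[1,0,0,-2,0,0,0],[1,0,0,0,0,0,0],[-1,0,0,0,0,0,0],[-1,0,0,0,0,0,0],[-1,0,0,0,0,0,0],[-1,0,0,0,0,0,0],[-1,0,0,0,0,0,0],[-1,0,0,0,0,0,0],[-1,0,0,0,0,0,0],[-1,0,0,1,0,0,0],[-1,0,0,4,0,0,0]]]}}

```text
clock: 18.45
tool_pos: [0.5478, -0.3219, 0.115]
orientation: [-89.7, 0.0, 61.9]
force: [1.0, -0.3, -0.5]
opening: 0.0402
```

Call:
{"name": "step_arm", "arguments": {"rows": [[[-1,0,0,5,0,0,0],[-1,0,1.5,5,0,0,0],[-1,0,4,4,0,0,3],[-1,-1.2,5.8,0,0,0,4],[-1,-1.2,5.8,0,0,0,4],[-1,-1.2,5.8,0,0,0,4],[-1,-1.2,5.8,0,0,0,4],[-1,-1.2,5.8,0,0,0,4],[-1,-1.2,5.8,0,0,0,4],[-1,-1.2,5.8,0,0,0,4],[-1,-1.2,5.8,0,0,0,0],[-1,-0.6,5.8,0,0,0,0]]]}}

```text
clock: 19.95
tool_pos: [0.4466, 0.2564, 0.2577]
orientation: [-90.1, -0.1, 93.0]
force: [1.9, -0.0, -0.5]
opening: 0.0401
```

Call:
{"name": "step_arm", "arguments": {"rows": [[[-1,-0.3,3,0,0,0,0],[-1,0,1,0,0,0,0],[-1,0,0,-5,0,0,0],[-1,0,0,-5,0,0,0],[-1,0,0,-5,0,0,0],[-1,0,0,-2,0,0,0],[-1,0,0,0,0,0,0]]]}}

```text
clock: 20.82
tool_pos: [0.4441, 0.293, 0.0855]
orientation: [-89.9, 0.1, 92.9]
force: [0.4, -1.1, 0.2]
opening: 0.0404
```

Call:
{"name": "step_arm", "arguments": {"rows": [[[-1,0,0,-1.8,0,0,0],[-1,0,0,-0.4,0,0,0],[-1,0,0,0,0,0,0],[0.6,0,0,0,0,0,0],[0.8,0,0,0,0,0,0],[1,0,0,0,0,0,0],[1,0,0,0,0,0,0],[1,0,0,2,0,0,0],[1,0,0,6,0,0,0],[1,0,0,6,0,0,0],[1,0,0,5,0,0,0]]]}}

```text
clock: 22.2
tool_pos: [0.4445, 0.2946, 0.2572]
orientation: [-90.1, -0.1, 93.0]
force: [0.8, 0.6, -0.1]
opening: 0.0876
```

Call:
{"name": "step_arm", "arguments": {"rows": [[[1,0.5,-3.5,1,0,0,0],[1,1.8,-5.5,1,0,0,-3],[1,2,-5.5,1,0,0,-4],[1,2,-5.5,0.5,0,0,-4],[1,2,-5.5,0,0,0,-4],[1,2,-5.5,0,0,0,-4],[1,2,-5.5,0,0,0,-4],[1,2,-5,0,0,0,-4],[1,2,-4,0,0,0,-4],[1,1.5,-2,0,0,0,0],[1,0.8,-1,0,0,0,0],[1,0,0,0,0,0,0]]]}}

```text
clock: 23.7
tool_pos: [0.6305, -0.1906, 0.289]
orientation: [-89.9, 0.0, 61.9]
force: [0.5, 0.3, -0.9]
opening: 0.0877
```

```bash
python3 - <<'E'
from h import *
import json
w=ctrl.camera_params("wrist"); o=ctrl.get_obs(); im=ctrl.snapshot("wrist")
json.dump({k:np.asarray(v).tolist() for k,v in w.items()},open("w3.json","w")); cv2.imwrite("pics/w3.png",im)
print(o["clock"],o["tool_pos"].round(4),o["orientation"].round(2))
g=proj(w,[(.61,-.26,.03)])[0]; print(g)
x,y=0,0; cv2.imwrite("pics/w3b.png",cv2.resize(im[0:300,100:500],(800,600),interpolation=cv2.INTER_CUBIC))
t=ctrl.snapshot("top"); cv2.imwrite("pics/t3.png",cv2.resize(t[120:260,95:225],(557,600),interpolation=cv2.INTER_CUBIC))
E
```

```text
23.7 [ 0.6305 -0.1906  0.289 ] [-8.995e+01  2.000e-02  6.192e+01]
[267.24527414 109.82324662]
```

View pics/w3b.png

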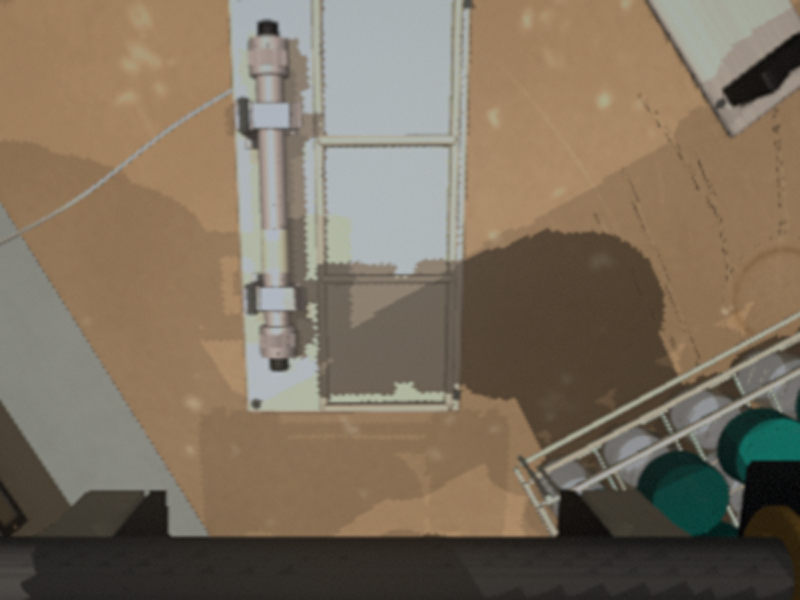

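View pics/t3.png

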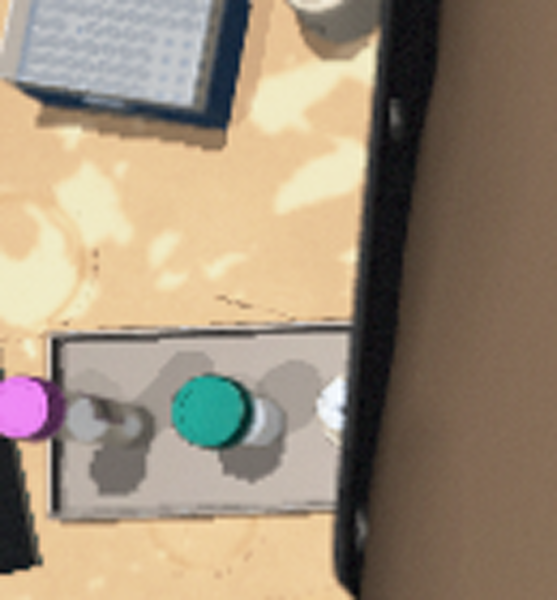

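All three vessels stand upright in the tray (caps at (27,408), (211,411) and (330,405), the last partly hidden by the arm). The column is clear in the clips, ends at (267,20) and (279,370), clips at (272,115) and (275,299).

```bash
python3 - <<'E'
from h import *
import json
w=json.load(open("w3.json")); s=lambda a:np.array(a)/2+[100,0]
t=ctrl.camera_params("top"); print("tall in tray",unproj(t,[(101.3,215.2)],.156), "sq", unproj(t,[(95+211/4.285,120+411/4.285)],.094))
e=unproj(w,s([(267,20),(279,370)]),.042); d=e[1]-e[0]; print("col",e.round(4),e.mean(0).round(4),np.linalg.norm(d),np.degrees(np.arctan2(d[1],d[0])))
m=unproj(w,s([(271,97),(275,263)]),.042); print("tube axis pts",m)
c=unproj(w,s([(272,115),(276,299)]),.053); print("clip ctr",c.mean(0),np.linalg.norm(c[1]-c[0]))
b=unproj(w,s([(387,140),(387,278)]),.014); print("dividers",b,"mid",b.mean(0))
b=unproj(w,s([(247,411),(460,411)]),.006); print("front corners",b)
a=np.radians(62);X=np.array([np.sin(a),-np.cos(a)]);Y=np.array([np.cos(a),np.sin(a)])
for n,p in(("col",e.mean(0)),("clip",c.mean(0)),("ends",e[0]),("ends",e[1]),("m",m[0]),("m",m[1])): print(n,p[:2]@X,p[:2]@Y)
E
```

```text
tall in tray [[0.43986398 0.36789119 0.156     ]] sq [[0.44341369 0.29446578 0.094     ]]
col [[ 0.5936 -0.3588  0.042 ]
 [ 0.6752 -0.2037  0.042 ]] [ 0.6344 -0.2812  0.042 ] 0.17523699284748773 62.256317361076746
tube axis pts [[ 0.60938406 -0.32728103  0.042     ]
 [ 0.64838276 -0.25500141  0.042     ]]
clip ctr [ 0.6342948  -0.27812773  0.053     ] 0.09015253166240558
dividers [[ 0.56483508 -0.28386645  0.014     ]
 [ 0.59929833 -0.21794957  0.014     ]] mid [ 0.5820667  -0.25090801  0.014     ]
front corners [[ 0.71159092 -0.18684226  0.006     ]
 [ 0.59700943 -0.12566263  0.006     ]]
col 0.6921433038947088 0.04951104647372399
clip 0.6906221242354922 0.052211165169535556
ends 0.6925352711053288 -0.038106573199852035
ends 0.691751336684089 0.1371286661473
m 0.6917033247310209 -0.002883509479262154
m 0.69220390986134 0.07924438843252192
```

Call:
{"name": "step_arm", "arguments": {"rows": [[[1,0.2,-5,0,0,0,0],[1,0.2,-4.05,0,0,0,0],[1,0,0,-5,0,0,0],[1,0,0,-5,0,0,0],[1,0,0,-5,0,0,0],[1,0,0,-4,0,0,0],[1,0,0,0,0,0,0],[1,0,0,0,0,0,0]]]}}

```text
clock: 24.8
tool_pos: [0.6357, -0.2807, 0.1019]
orientation: [-90.2, -0.0, 62.0]
force: [0.3, 0.2, 0.6]
opening: 0.0877
```

Call:
{"name": "step_arm", "arguments": {"rows": [[[1,-0.1,0,-3,0,0,0],[1,0,0,-3,0,0,0],[1,0,0,-1.7,0,0,0],[1,0,0,0,0,0,0],[1,0,0,0,0,0,0]]]}}

```text
clock: 25.42
tool_pos: [0.6347, -0.2813, 0.0244]
orientation: [-90.1, -0.0, 62.0]
force: [-0.8, 0.1, 0.2]
opening: 0.0878
```

Clear and at height. Closing now (88 to 14 mm takes about 1.1 s).

Call:
{"name": "step_arm", "arguments": {"rows": [[[-1,0,0,0,0,0,0],[-1,0,0,0,0,0,0],[-1,0,0,0,0,0,0],[-1,0,0,0,0,0,0],[-1,0,0,0,0,0,0],[-1,0,0,0,0,0,0],[-1,0,0,0,0,0,0],[-1,0,0,0,0,0,0],[-1,0,0,0,0,0,0],[-1,0,0,0,0,0,0],[-1,0,0,0,0,0,0],[-1,0,0,0,0,0,0]]]}}

```text
clock: 26.92
tool_pos: [0.6337, -0.281, 0.0227]
orientation: [-90.0, -0.0, 62.0]
force: [1.6, -0.5, -0.2]
opening: 0.0132
```

Call:
{"name": "step_arm", "arguments": {"rows": [[[-1,-0.44,0.23,0,0,0,0],[-1,-0.44,0.23,0,0,0,0],[-1,-0.66,0.35,0,0,0,0],[-1,-0.66,0.35,0,0,0,0],[-1,-0.66,0.35,0,0,0,0],[-1,-0.66,0.35,0,0,0,0],[-1,-0.88,0.47,0,0,0,0],[-1,0,0,0,0,0,0]]]}}

```text
clock: 27.92
tool_pos: [0.5887, -0.2573, 0.0227]
orientation: [-90.0, 0.0, 62.0]
force: [0.3, 0.5, -2.2]
opening: 0.013
```

Call:
{"name": "step_arm", "arguments": {"rows": [[[-1,-0.88,0.47,1,0,0,0],[-1,-1,0,4,0,0,0],[-1,-2,0,5,0,0,4],[-1,-3,0,3,0,0,5],[-1,-3,0,0,0,0,5],[-1,-3,-0.5,0,0,0,5],[-1,-3,-0.5,0,0,0,5],[-1,-2.5,-0.2,0,0,0,5],[-1,-2,0,0,0,0,5],[-1,-1.1,0,0,0,0,4.6],[-1,0,0,0,0,0,0],[-1,0,0,0,0,0,0]]]}}

```text
clock: 29.42
tool_pos: [0.3752, -0.265, 0.1531]
orientation: [-90.1, 0.0, 100.5]
force: [0.5, -0.1, -1.3]
opening: 0.013
```

```bash
python3 - <<'E'
from h import *
import json
w=ctrl.camera_params("wrist"); o=ctrl.get_obs(); im=ctrl.snapshot("wrist"); t=ctrl.snapshot("top")
json.dump({k:np.asarray(v).tolist() for k,v in w.items()},open("w4.json","w")); cv2.imwrite("pics/w4.png",im)
print(o["clock"],o["tool_pos"].round(4),o["orientation"].round(2))
cv2.imwrite("pics/c4.png",np.hstack([cv2.resize(im,(440,330)),cv2.resize(t[170:290,320:450],(357,330),interpolation=cv2.INTER_CUBIC)]))
E
```

```text
29.425 [ 0.3752 -0.265   0.1531] [-9.0060e+01  3.0000e-02  1.0046e+02]
```

View pics/c4.png

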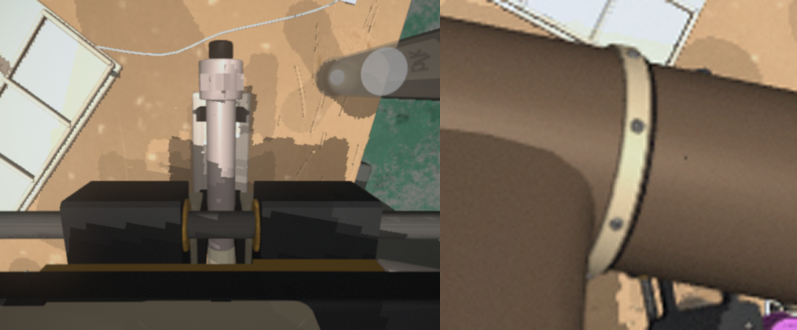

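The column hangs level, lined up over the stand plate (plug at (220,48), plate end at (192–250, 94)). I check the predicted plate edge, then lower.

```bash
python3 - <<'E'
from h import *
import json
w=json.load(open("w4.json")); a=np.radians(10.83); o=np.array([.3741,-.2638])
P=[o+[x*np.cos(a)-y*np.sin(a),x*np.sin(a)+y*np.cos(a)] for x,y in((.03,-.065),(-.03,-.065))]
print(proj(w,[[*p,.006] for p in P])*440/560)
b=np.radians(100.5); T=np.array([.3752,-.265])
print("plug end if centred",proj(w,[[*(T-.087*np.array([np.cos(b),np.sin(b)])),.172]])*440/560)
im=cv2.imread("pics/w4.png"); cv2.imwrite("pics/c5.png",cv2.resize(im[30:180,200:360],(640,600),interpolation=cv2.INTER_CUBIC))
E
```

```text
[[191.92118865  92.54340736]
 [251.06780556  92.14456188]]
plug end if centred [[221.00671259  40.72350128]]
```

View pics/c5.png

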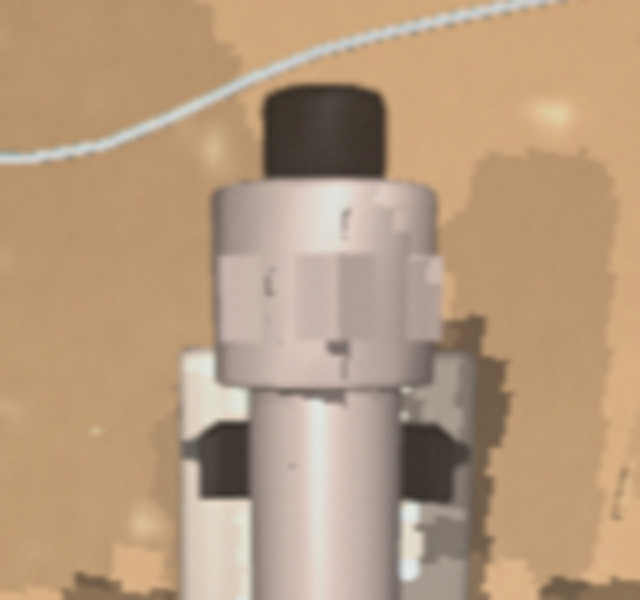

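Call:
{"name": "step_arm", "arguments": {"rows": [[[-1,0,0,-5,0,0,0],[-1,0,0,-4,0,0,0],[-1,0,0,-2,0,0,0],[-1,0,0,-1,0,0,0],[-1,0,0,-0.8,0,0,0],[-1,0,0,0,0,0,0],[-1,0,0,0,0,0,0]]]}}

```text
clock: 30.4
tool_pos: [0.3753, -0.2651, 0.0252]
orientation: [-90.1, 0.0, 100.6]
force: [0.1, -0.1, -2.1]
opening: 0.0131
```

Call:
{"name": "step_arm", "arguments": {"rows": [[[-1,0,0,-0.3,0,0,0],[-1,0,0,-0.15,0,0,0],[-1,0,0,0,0,0,0]]]}}

```text
clock: 30.78
tool_pos: [0.375, -0.2651, 0.0202]
orientation: [-90.0, 0.0, 100.6]
force: [0.5, 1.3, -0.9]
opening: 0.0129
```

Call:
{"name": "step_arm", "arguments": {"rows": [[[-0.4,0,0,0,0,0,0],[-0.2,0,0,0,0,0,0],[0,0,0,0,0,0,0],[0.2,0,0,0,0,0,0],[0.3,0,0,0,0,0,0],[0.3,0,0,0,0,0,0],[0.3,0,0,2,0,0,0],[0.5,0,0,5,0,0,0],[1,0,0,6,0,0,0],[1,0,0,6,0,0,0],[1,0,0,4,0,0,0],[1,0,0,0,0,0,0]]]}}

```text
clock: 32.28
tool_pos: [0.3763, -0.2656, 0.2535]
orientation: [-90.4, 0.2, 100.6]
force: [0.4, 0.3, -1.1]
opening: 0.0876
```

```bash
python3 see.py wrist w5 130 0 420 315; python3 - <<'E'
from h import *
E
```

```text
32.275 [ 0.3763 -0.2656  0.2535] [-90.35   0.18 100.57]
k 1.9047619047619047
```

View pics/w5.png

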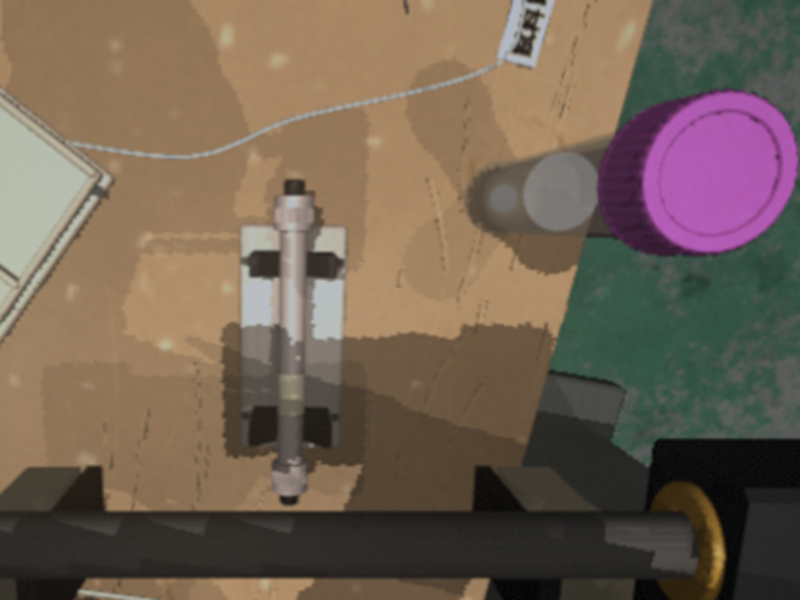

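The column lies in both Vs, evenly overhanging, with its ends at (294,180) and (290,500). Next, the vessels go back, bottle first.

Call:
{"name": "step_arm", "arguments": {"rows": [[[1,3,2,0,0,0,0],[1,3,4.5,0,0,0,-1],[1,2,5,0,0,0,-1],[1,1,5.5,0,0,0,-1],[1,0,5.5,0,0,0,-1],[1,0,5.5,0,0,0,-1],[1,0,5.5,0,0,0,-1],[1,0,5.5,0,0,0,-1.6],[1,-0.8,5,0,0,0,0],[1,-0.5,3,0,0,0,0],[1,-0.5,1.4,0,0,0,0],[1,0,0,0,0,0,0]]]}}

```text
clock: 33.83
tool_pos: [0.446, 0.2191, 0.249]
orientation: [-89.9, 0.1, 93.0]
force: [0.1, -1.1, -0.0]
opening: 0.0879
```

Call:
{"name": "step_arm", "arguments": {"rows": [[[1,0,0,-5,0,0,0],[1,0,0,-5,0,0,0],[1,0,0,-3,0,0,0],[1,0,0,0,0,0,0]]]}}

```text
clock: 34.33
tool_pos: [0.4455, 0.2166, 0.118]
orientation: [-89.8, 0.2, 92.9]
force: [-0.3, -0.4, 0.3]
opening: 0.0875
```

Call:
{"name": "step_arm", "arguments": {"rows": [[[1,0.1,0.1,-4,0,0,0],[1,0,0,-1.6,0,0,0],[1,0,0,0,0,0,0],[-1,0,0,0,0,0,0],[-1,0,0,0,0,0,0],[-1,0,0,0,0,0,0],[-1,0,0,0,0,0,0],[-1,0,0,0,0,0,0],[-1,0,0,0,0,0,0],[-1,0,0,0,0,0,0]]]}}

```text
clock: 35.58
tool_pos: [0.4477, 0.2201, 0.0642]
orientation: [-90.0, -0.0, 93.0]
force: [-2.3, -0.6, 4.0]
opening: 0.049
```

Call:
{"name": "step_arm", "arguments": {"rows": [[[-1,0,0,5,0,0,0],[-1,0,0,6,0,0,0],[-1,0,-1.5,5,0,0,0],[-1,0.6,-4.8,2.7,0,0,-3],[-1,1.5,-5.5,0,0,0,-4],[-1,1.5,-5.5,0,0,0,-4],[-1,1.5,-5.5,0,0,0,-4],[-1,1.5,-5.5,0,0,0,-4],[-1,1.5,-5.5,0,0,0,-4],[-1,1.5,-5.5,0,0,0,-4],[-1,1.5,-4.5,0,0,0,-4],[-1,1.5,-2.5,0,0,0,0]]]}}

```text
clock: 37.08
tool_pos: [0.5735, -0.2453, 0.25]
orientation: [-89.9, 0.0, 61.8]
force: [0.7, 1.5, -0.7]
opening: 0.0489
```

Call:
{"name": "step_arm", "arguments": {"rows": [[[-1,1,-1,0,0,0,0],[-1,0,0,0,0,0,0],[-1,0,0,-5,0,0,0],[-1,0,0,-5,0,0,0],[-1,0,0,-5,0,0,0],[-1,0,0,-1,0,0,0],[-1,0,0,0,0,0,0]]]}}

```text
clock: 37.95
tool_pos: [0.5841, -0.2525, 0.0919]
orientation: [-90.0, 0.0, 62.0]
force: [0.5, -0.3, -0.4]
opening: 0.0488
```

Call:
{"name": "step_arm", "arguments": {"rows": [[[-1,0,0,-1.6,0,0,0],[-1,0,0,-0.7,0,0,0],[-1,0,0,-0.2,0,0,0],[-1,0,0,0,0,0,0],[-1,0,0,0,0,0,0]]]}}

```text
clock: 38.58
tool_pos: [0.5839, -0.2531, 0.0663]
orientation: [-90.0, -0.0, 62.0]
force: [-0.6, -0.7, -0.6]
opening: 0.0492
```

Call:
{"name": "step_arm", "arguments": {"rows": [[[-1,0,0,-0.1,0,0,0],[-1,0,0,0,0,0,0],[0.6,0,0,0,0,0,0],[0.8,0,0,0,0,0,0],[1,0,0,0,0,0,0],[1,0,0,0,0,0,0],[1,0,0,2,0,0,0],[1,0,0,6,0,0,0],[1,0,0,6,0,0,0],[1,0,0,5,0,0,0],[1,0,0,0,0,0,0]]]}}

```text
clock: 39.95
tool_pos: [0.5858, -0.2537, 0.2604]
orientation: [-90.5, -0.1, 62.0]
force: [-0.3, 0.2, -1.1]
opening: 0.0876
```

Call:
{"name": "step_arm", "arguments": {"rows": [[[1,0,2,0,0,0,0],[1,-1.4,5.2,0,0,0,3],[1,-1.4,5.5,0,0,0,4],[1,-1.4,5.5,0,0,0,4],[1,-1.4,5.5,0,0,0,4],[1,-1.4,5.5,0,0,0,4],[1,-1.4,5.5,0,0,0,4],[1,-1.4,5.5,0,0,0,4],[1,-1.4,5.5,0,0,0,4],[1,-1.4,4.5,0,0,0,0],[1,-1.4,3,0,0,0,0],[1,0,1.5,0,0,0,0]]]}}

```text
clock: 41.45
tool_pos: [0.4419, 0.2955, 0.2538]
orientation: [-89.9, 0.1, 93.1]
force: [-1.0, 0.1, -0.4]
opening: 0.0875
```

Call:
{"name": "step_arm", "arguments": {"rows": [[[1,0,0,0,0,0,0],[1,0,0,-5,0,0,0],[1,0,0,-5,0,0,0],[1,0,0,-3,0,0,0],[1,0,0,0,0,0,0]]]}}

```text
clock: 42.08
tool_pos: [0.4428, 0.2916, 0.1228]
orientation: [-89.8, 0.2, 92.9]
force: [0.2, 0.3, -0.0]
opening: 0.0876
```

Call:
{"name": "step_arm", "arguments": {"rows": [[[1,0.1,0.2,-4,0,0,0],[1,0,0,-2,0,0,0],[1,0,0,0,0,0,0],[-1,0,0,0,0,0,0],[-1,0,0,0,0,0,0],[-1,0,0,0,0,0,0],[-1,0,0,0,0,0,0],[-1,0,0,0,0,0,0],[-1,0,0,0,0,0,0],[-1,0,0,0,0,0,0],[-1,0,0,0,0,0,0]]]}}

```text
clock: 43.45
tool_pos: [0.4447, 0.2961, 0.0651]
orientation: [-90.0, -0.0, 93.0]
force: [-1.0, 0.5, 1.9]
opening: 0.0403
```

Call:
{"name": "step_arm", "arguments": {"rows": [[[-1,0,0,5,0,0,0],[-1,0,0,6,0,0,0],[-1,0,-1.5,5,0,0,0],[-1,0.7,-4.5,3,0,0,-3],[-1,1.2,-5.8,0,0,0,-4],[-1,1.2,-5.8,0,0,0,-4],[-1,1.2,-5.8,0,0,0,-4],[-1,1.2,-5.8,0,0,0,-4],[-1,1.2,-5.8,0,0,0,-4],[-1,1.2,-5.8,0,0,0,-4],[-1,1.2,-5.8,0,0,0,-4],[-1,1.2,-5.8,0,0,0,0]]]}}

```text
clock: 44.95
tool_pos: [0.5477, -0.2299, 0.2548]
orientation: [-90.0, -0.0, 61.9]
force: [1.7, 0.4, -0.5]
opening: 0.0402
```

Call:
{"name": "step_arm", "arguments": {"rows": [[[-1,0,-5,0,0,0,0],[-1,0,-3,0,0,0,0],[-1,0,-1.15,0,0,0,0],[-1,0,0,0,0,0,0],[-1,0,0,-5,0,0,0],[-1,0,0,-5,0,0,0],[-1,0,0,-4,0,0,0],[-1,0,0,-2,0,0,0],[-1,0,0,0,0,0,0],[-1,0,0,0,0,0,0]]]}}

```text
clock: 46.2
tool_pos: [0.5487, -0.319, 0.0965]
orientation: [-90.1, -0.0, 62.0]
force: [1.2, 0.9, -0.6]
opening: 0.0401
```

Call:
{"name": "step_arm", "arguments": {"rows": [[[-1,0,0,-1.8,0,0,0],[-1,0,0,-0.7,0,0,0],[-1,0,0,-0.2,0,0,0],[-1,0,0,0,0,0,0],[-1,0,0,0,0,0,0]]]}}

```text
clock: 46.82
tool_pos: [0.5479, -0.3196, 0.0684]
orientation: [-90.0, -0.0, 62.0]
force: [0.1, 0.5, -0.3]
opening: 0.04
```

Call:
{"name": "step_arm", "arguments": {"rows": [[[-1,0,0,-0.15,0,0,0],[-1,0,0,0,0,0,0],[0.6,0,0,0,0,0,0],[0.8,0,0,0,0,0,0],[1,0,0,0,0,0,0],[1,0,0,0,0,0,0],[1,0,0,2,0,0,0],[1,0,0,6,0,0,0],[1,0,0,6,0,0,0],[1,0,0,6,0,0,0],[1,0,0,3,0,0,0]]]}}

```text
clock: 48.2
tool_pos: [0.5484, -0.32, 0.3009]
orientation: [-90.3, -0.0, 62.0]
force: [0.4, -0.8, 0.1]
opening: 0.0875
```

Call:
{"name": "step_arm", "arguments": {"rows": [[[1,0,3,0,0,0,0],[1,0,5.8,0,0,0,3],[1,-1,6,0,0,0,4],[1,-1,6,0,0,0,4],[1,-1,6,0,0,0,4],[1,-1,6,0,0,0,4],[1,-1,6,0,0,0,4],[1,-1,6,0,0,0,4],[1,-1,6,0,0,0,4],[1,-1,6,0,0,0,0],[1,-1,6,0,0,0,0],[1,-1,4,0,0,0,0]]]}}

```text
clock: 49.7
tool_pos: [0.4468, 0.351, 0.2963]
orientation: [-90.0, 0.0, 93.0]
force: [1.3, -0.8, -0.4]
opening: 0.0879
```

Call:
{"name": "step_arm", "arguments": {"rows": [[[1,-0.8,2.2,0,0,0,0],[1,0,0,0,0,0,0],[1,0,0,-5,0,0,0],[1,0,0,-5,0,0,0],[1,0,0,0,0,0,0],[1,0,0,0,0,0,0]]]}}

```text
clock: 50.45
tool_pos: [0.4409, 0.3707, 0.1988]
orientation: [-90.1, -0.1, 92.9]
force: [1.0, -0.3, -0.1]
opening: 0.0876
```

Call:
{"name": "step_arm", "arguments": {"rows": [[[1,0,0,-4,0,0,0],[1,0,0,-3,0,0,0],[1,0,0,0,0,0,0],[-1,0,0,0,0,0,0],[-1,0,0,0,0,0,0],[-1,0,0,0,0,0,0],[-1,0,0,0,0,0,0],[-1,0,0,0,0,0,0],[-1,0,0,0,0,0,0],[-1,0,0,0,0,0,0],[-1,0,0,0,0,0,0],[-1,0,0,0,0,0,0]]]}}

```text
clock: 51.95
tool_pos: [0.4397, 0.3705, 0.1265]
orientation: [-90.0, 0.0, 93.0]
force: [0.3, -0.5, 0.2]
opening: 0.0329
```

Call:
{"name": "step_arm", "arguments": {"rows": [[[-1,0,0,4,0,0,0],[-1,0,0,6,0,0,0],[-1,0,-1.5,5,0,0,0],[-1,0.8,-4.3,4.3,0,0,-3],[-1,2,-5.5,0,0,0,-4],[-1,2,-5.5,0,0,0,-4],[-1,2,-5.5,0,0,0,-4],[-1,2,-5.5,0,0,0,-4],[-1,2,-5.5,0,0,0,-4],[-1,2,-5.5,0,0,0,-4],[-1,2,-5.5,0,0,0,-4],[-1,1.5,-5.5,0,0,0,0]]]}}

```text
clock: 53.45
tool_pos: [0.603, -0.1294, 0.3193]
orientation: [-90.0, 0.0, 61.9]
force: [1.6, 0.1, -0.1]
opening: 0.0328
```

Call:
{"name": "step_arm", "arguments": {"rows": [[[-1,1,-3.5,0,0,0,0],[-1,0.5,-2.55,0,0,0,0],[-1,0,0,0,0,0,0],[-1,0,0,0,0,0,0],[-1,0,0,-5,0,0,0],[-1,0,0,-5,0,0,0],[-1,0,0,-4,0,0,0],[-1,0,0,-2,0,0,0],[-1,0,0,0,0,0,0],[-1,0,0,0,0,0,0]]]}}

```text
clock: 54.7
tool_pos: [0.6185, -0.1875, 0.161]
orientation: [-90.1, -0.0, 62.0]
force: [-0.0, -0.3, -0.3]
opening: 0.0328
```

Call:
{"name": "step_arm", "arguments": {"rows": [[[-1,0,0,-2,0,0,0],[-1,0,0,-0.8,0,0,0],[-1,0,0,-0.3,0,0,0],[-1,0,0,0,0,0,0],[-1,0,0,0,0,0,0]]]}}

```text
clock: 55.32
tool_pos: [0.618, -0.188, 0.1292]
orientation: [-90.1, -0.0, 62.0]
force: [-0.2, 0.7, -0.3]
opening: 0.0329
```

Call:
{"name": "step_arm", "arguments": {"rows": [[[-1,0,0,-0.1,0,0,0],[-1,0,0,0,0,0,0],[0.6,0,0,0,0,0,0],[0.8,0,0,0,0,0,0],[1,0,0,0,0,0,0],[1,0,0,0,0,0,0],[1,0,0,3,0,0,0],[1,0,0,6,0,0,0],[1,0,0,6,0,0,0],[1,0,0,4,0,0,0],[1,-0.5,2,0,0,0,0],[1,-1,4,0,0,0,0]]]}}

```text
clock: 56.82
tool_pos: [0.6023, -0.1278, 0.3168]
orientation: [-90.0, -0.0, 61.8]
force: [0.7, 0.4, -0.8]
opening: 0.0873
```

Call:
{"name": "step_arm", "arguments": {"rows": [[[1,-1.5,5,0,0,0,0],[1,-1.5,5,0,0,0,0],[1,-1.5,5,0,0,0,0],[1,-1.5,5,0,0,0,0],[1,-1.5,5,0,0,0,0],[1,-1.5,5,0,0,0,0],[1,-1.5,5,0,0,0,0],[1,0,2,0,0,0,0],[1,0,0,0,0,0,0]]]}}

```text
clock: 57.95
tool_pos: [0.4971, 0.2431, 0.3166]
orientation: [-90.0, 0.1, 62.1]
force: [1.1, -0.5, 0.3]
opening: 0.0876
```

```bash
python3 see.py top t6 310 115 160 150; python3 see.py side s6 200 170 240 180
```

```text
57.95 [0.4971 0.2431 0.3166] [-8.996e+01  8.000e-02  6.208e+01]
k 4.0
58.0 [0.4973 0.2421 0.3168] [-8.997e+01  8.000e-02  6.202e+01]
k 3.3333333333333335
```

View pics/t6.png

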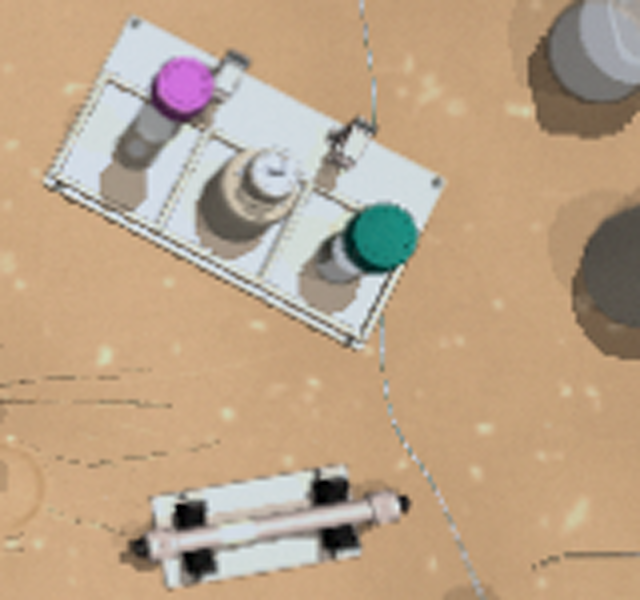

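View pics/s6.png

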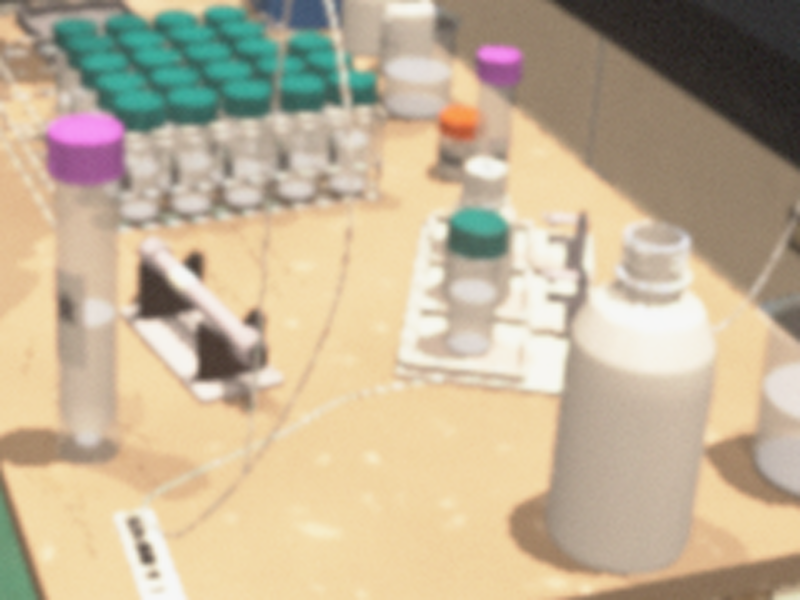

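All three vessels stand upright in their own bays (caps at (184,88), (272,172) and (383,237)). The column lies in both Vs, from (140,547) to (405,505), and the side view agrees. The robot touches nothing, so I hand the job in.

```bash
python3 -c "
from plant import ctrl
print(ctrl.close_job(), ctrl.get_obs()['clock'])"
```

```text
the job is handed in; nothing more can be done
the job is handed in; nothing more can be done
```

The job is done and handed in, at about 58 s of the 147 s allowed. I moved the tall tube, bottle and squat tube upright into the spill tray, then drew the column out level through the front of the clips and laid it in both Vs. After that I stood the bottle, squat tube and tall tube back in their own bays.

- **Last checks:** the final top and side pictures show the three vessels upright in their original bays and the column seated and centred in both Vs. The gripper was open and clear, at a height of about 0.32 m.
- **Disagreements:** none of the checks failed. The position estimates differed by 2–4 mm between views, well within the clearances.
- **Forces:** the readings after each move stayed within about 5 N, but I did not see the peaks during the moves, including the pull out of the clips.

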